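Set the thermometer stem in the calorimeter

ROBOT

A 6-joint arm with a two-finger parallel gripper is mounted at the origin on the work surface. World frame = base frame: x ahead of the robot, y to its left, z up, the work surface at z = 0. Lengths are in m, angles in rad, forces in N, time in s.
With the tool pointing down it reaches from about 0.35 to 0.95 m from the base axis. Payload 17.4 kg.
Tool frame: the origin (TCP) lies between the finger pads; the fingertips stand 11 mm ahead of it and the grasp point (between the pads) lies 8 mm behind it (nose_length is the distance from the TCP to the fingertips, in m); z points along the fingers, x is the direction in which the jaws open and shut, and the axes are right-handed (so a half turn about z gives the same grasp; the last joint's range is limited). The gripper opens to 93 mm and grips with 3 to 60 N. Pads are 15 mm wide; open, the fingers measure 128 mm over their backs; the gripper's body (75 mm by 188 mm) begins 65 mm behind the grasp point.
Start: joints at [1.21, 0.116, 1.442, -0, 1.584, -0.038], TCP at [0.214, 0.64, 0.23] pointing down, gripper open.
Joint ranges: [-2.83, 2.83], [-0.83, 2.19], [0.07, 2.5], [-1.14, 4.28], [0.01, 3], [-2.97, 2.97]. Speed limits (rad/s): [1.89, 1.89, 2.22, 3.14, 3.14, 3.14].

INTERFACE

Orientations are given as a 3x3 rotation matrix whose columns are the frame's x, y, z axes.
In Python, from rig import * gives the robot as it stands.
- The arm moves only by the shell command python3 -m creep 'ROWS' [FORCE]. ROWS is JSON, a list of rows, each an object with "travel": the shift along the tool's x, y, z in cm, a list of three; "twist": the turn, a rotation vector about the tool's x, y, z in degrees, a list of three; "claw": the closure, from 0 (fully open) to 1 (shut). A call has exactly 5 rows; each row shifts and turns the commanded pose from where the row before left it, along the tool's axes as they then stand; what a row does not reach is not made up. A row lasts 1/10 s, in which the tool goes at most 50 mm and 8.59 degrees, less where a joint would pass 70% of its speed; a pose out of reach is approached as far as the arm can. A call with a gripper value outside its range is refused whole. The fingers move at their own pace and stop on an object; FORCE is the grip in N (left out, the last holds). Time passes only in rows, so rows that do not move let the fingers close, or fill a call up. It gives the time, the measured TCP pose, the force and the opening at its end, in the units of the state.
- sense(): the state, without advancing time (a new reading comes with each control period).
- snapshot(name): name is "scene" or "side" or "wrist"; returns the picture (384x512x3 uint8, red, green, blue); there is no depth.
- calibration(name): a dict with "fx", "fy", "cx", "cy" (pixels), "R" (3x3) and "t" (3): a world point X has camera coordinates R X + t. Camera axes: x right, y down, z forward; pixel columns grow to the right and rows downward; lengths in m; the calibration is good to about 2 mm. A picture is of the moment at which its call begins: read the wrist's pose just before it. calibration takes no time and is no camera call; for the wrist camera it gives the pose at the moment of the call.
- job_done(): hands the job in, once; it reports no verdict.
The state is a dict: "clock": time; "qpos": joint angles; "qd": joint speeds; "effort": joint torques, N m; "ee_pos": TCP position; "tcp_rot": TCP orientation; "contact_force": force on the tool from outside, world axes, zero at the start; "ft_torque": the same for the moment, N m; "grip_width": finger opening in m.
Only numpy, scipy, OpenCV 4.12 (cv2) and the standard library are available. Lean on these libraries where they do the work, as an engineer would, in place of code of your own. Each camera call takes 0.05 s, during which the arm holds its last target. There are 200 camera calls.

TASK

Take the stem thermometer out of the test-tube rack, carry it over the glassware without disturbing anything, and lower it upright into the middle of the calorimeter's metal can until you feel its tip gently touch the bottom. Then raise it about a centimetre and finish while still holding it there, upright in the middle of the can with the tip hovering clear of the bottom and touching nothing: do not let go, the water is poured in next.

Things in the scene. Friction and masses are not known exactly. Their poses are not given: they have to be found in the camera images.
- thermometer_grip (a point): Where to grip the only stem thermometer: centre of its white flat-sided plastic head, 17 mm thick along x, 26 mm wide along y, 52 mm tall. Below the head: a round collar (25 mm wide, 10 mm high; its underside, 34 mm below this point, is the shoulder), a 16 mm plug 12 mm long, then a steel stem 5 mm thick. z points up along it; display on the -x flat. 50 to 90 g.
- thermometer_tip (a point): Lower end of the thermometer's stem, on its axis, 129 mm below the grip point; z up along the thermometer. At the start it hangs upright and loose by its shoulder in an end hole (either end) of the rack's front row. It lifts straight out upward: the tip is out of the rack once it is over 112 mm above the bench.
- rack: White plastic test-tube rack, fixed: base tray 74 x 200 x 8 mm, and a top plate of the same outline, upper face 112 mm above the bench, with two rows of six 18.5 mm holes 32 mm apart. Origin: centre of its underside; x across the rack (74 mm, front row at -x), y along it, z up. It stands on the left or the right of the bench.
- can_floor (a point): Centre of the inside bottom of the calorimeter's aluminium can; z up. The can is open at the top, 62 mm inside diameter and 78 mm deep; its bottom is flat and hard, 32 to 65 mm above the bench. The can rests on a soft foam pad: pressed from above it gives about 1 mm for every 4 N (6 mm at most) and springs back.
- can_rim (a point): Centre of the can's open mouth at rim height, 78 mm above can_floor; z up.
- calorimeter: Fixed calorimeter, lid off: an open round aluminium can (68 mm outside) in a cork-lined grey jacket 98 mm in diameter, rim 98 mm above the origin, can bottom 20 mm above it. It stands on a 130 mm square wooden block, 12 to 45 mm high, on the other side of the bench from the rack. Origin: centre of the jacket's underside, on the block.
- reagent_bottle: Amber glass bottle with black cap, 64 mm in diameter, 135 mm tall, loose, between the rack and the calorimeter: leave alone. Origin: centre of its underside.
- flask: Stoppered conical glass flask, 78 mm in diameter at the foot, 128 mm tall, loose, between the rack and the calorimeter, further from the robot than the bottle: leave alone. Origin: centre of its underside.
- tube_a: Glass test tube, 16 mm in diameter, 150 mm long, standing loose in the other end hole of the rack's front row, its top 158 mm above the bench: leave alone. Origin: centre of its lower end.
- tube_b: Glass test tube like the first, standing loose in a middle hole of the rack's back row, its top 158 mm above the bench: leave alone. Origin: centre of its lower end.
Not all that is in view belongs to the job. Leave any blue look-alike of the part that bears thermometer_grip alone.

How it is judged:
On the way, in this order (a step that is already met when the one before it is completed fails the run):
1. the thermometer is held with its tip lifted clear above the rack (height (world z) of thermometer_tip above 0.115 m and contact force between thermometer and the fingers above 0.5 N), for 0.1 s.
2. the held thermometer's tip touches the bottom of the can (z of thermometer_tip in the frame of can_floor below 0.003 m and horizontal distance between thermometer_tip and can_floor below 0.02 m and contact force between thermometer and calorimeter above 0.3 N and contact force between thermometer and the fingers above 0.5 N), for 0.04 s.
At the end, for the whole second after the job is handed in: After having touched the bottom, the thermometer is still held in the gripper, at rest, upright to within 7 degrees, its tip 4 to 16 mm above the can's bottom and within 12 mm of the can's middle, with no contact with the can; bottle, flask and test tubes are within 15 mm of where they stood (z of thermometer_tip in the frame of can_floor between 0.004 and 0.016 m and horizontal distance between thermometer_tip and can_floor below 0.012 m and angle between thermometer_tip's own z axis and vertical below 0.12 rad and contact force between thermometer and calorimeter below 0.05 N and contact force between thermometer and the fingers above 0.5 N and linear speed of thermometer below 0.02 m/s and distance of each of reagent_bottle, flask, tube_a, tube_b from where it was at the start of the episode below 0.015 m); the arm keeps its last pose, push and grip.
It fails at once if the thermometer is pressed or knocked hard (over 25 N) against the calorimeter (contact force between thermometer and calorimeter above 25 N).
It fails at once if the bottle, the flask or a test tube is shifted by more than 15 mm or tipped over (distance of any of reagent_bottle, flask, tube_a, tube_b from where it was at the start of the episode above 0.015 m or angle between any of reagent_bottle, flask's own z axis and vertical above 0.4 rad).
It also fails if it takes over 51 s, if anything falls off the work surface, if the arm or the gripper's body presses on something with over 40 N, if the wrist force passes 120 N, or if a joint passes its speed limit or range.

## Working session

There is one attempt and no reset: what is moved stays moved. The work goes in short steps, Python scripts to look and compute and a shell command to move; the robot and the scene stay as the last step left them, time stands still between calls to the robot, and variables do not carry over. Pictures are saved under pics/ and viewed, about 8 in all and at most 12, crops included, and the job is handed in when it is done.

```bash
mkdir -p pics; ls; python3 - <<'E'
from rig import *
import cv2,numpy as np
s=sense();print(s)
a=snapshot("scene");b=snapshot("side")
cv2.imwrite("pics/scene0.png",a[...,::-1]);cv2.imwrite("pics/side0.png",b[...,::-1])
for n in("scene","side","wrist"):print(n,calibration(n))
E
```

```text
pics
{'clock': 0.0, 'qpos': array([ 1.21019918e+00,  1.16505654e-01,  1.44229942e+00,  1.61627041e-05,
        1.58401684e+00, -3.77689760e-02]), 'qd': array([ 0.00135925,  0.00128272, -0.00029301, -0.00077192,  0.00070447,
       -0.00036257]), 'effort': array([-3.04462024e-03, -7.21235347e+01, -6.22640491e+01,  7.77478097e-02,
        2.35494599e-02, -1.33829253e-04]), 'ee_pos': array([0.2140544 , 0.63994142, 0.22887071]), 'tcp_rot': array([[ 3.17249434e-01,  9.48342024e-01, -4.48846771e-04],
       [ 9.48341336e-01, -3.17249745e-01, -1.14450302e-03],
       [-1.22777683e-03, -6.25670122e-05, -9.99999244e-01]]), 'contact_force': array([-0.31075007, -0.46520305, -0.02332394]), 'ft_torque': array([ 0.00366057, -0.01033885,  0.00301125]), 'grip_width': 0.09305515743128827}
scene {'fx': 406.1301953432645, 'fy': 406.1301953432645, 'cx': 252.69923454449355, 'cy': 191.33661380334098, 'R': array([[ 0.62432695,  0.78089182, -0.02058711],
       [ 0.48666002, -0.40943203, -0.77170424],
       [-0.61104655,  0.47177683, -0.63564828]]), 't': array([-0.33236391, -0.1902377 ,  1.48113022])}
side {'fx': 484.98479331467854, 'fy': 484.98479331467854, 'cx': 252.46781064189472, 'cy': 183.3640837453343, 'R': array([[ 0.74723814, -0.66437565, -0.01549733],
       [-0.37944828, -0.40739714, -0.83069042],
       [ 0.54557691,  0.626604  , -0.55651888]]), 't': array([-0.41319955,  0.31903186,  0.91241081])}
wrist {'fx': 293.6842454879123, 'fy': 293.6842454879123, 'cx': 252.59291373513517, 'cy': 195.82586544117842, 'R': array([[ 0.31649186,  0.9485947 , -0.00099499],
       [ 0.9204659 , -0.30685301,  0.2420408 ],
       [ 0.22929331, -0.0775198 , -0.97026556]]), 't': array([-0.67330376, -0.02891246,  0.3892784 ])}
```

View pics/scene0.png

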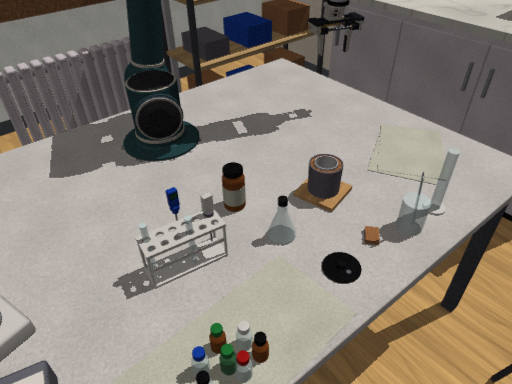

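View pics/side0.png

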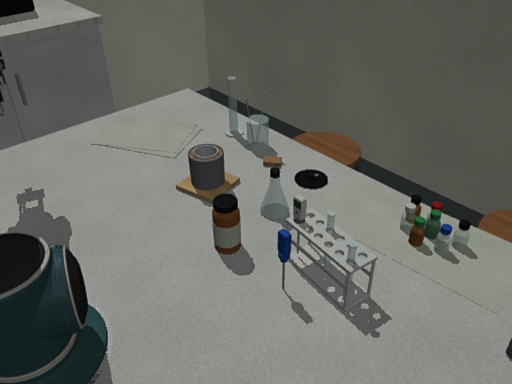

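Both views show the rack (scene ~(183,245), side ~(330,250)) on the robot's right. The calorimeter is at scene (325,178) and side (207,168). There are two candidate heads:
- White/grey head: scene (207,204), side (300,208), in an end hole of the rack.
- Blue head: scene (172,200), side (284,245), standing in front of the rack.

The white one fits the description. I'll confirm it with an enlarged crop and triangulate roughly.

```bash
cat > h.py <<'E'
import numpy as np,cv2
from rig import *
def ray(c,p):
    d=c["R"].T@np.array([(p[0]-c["cx"])/c["fx"],(p[1]-c["cy"])/c["fy"],1.]);return -c["R"].T@c["t"],d/np.linalg.norm(d)
def plane(c,p,z):
    o,d=ray(c,p);return o+d*(z-o[2])/d[2]
def tri(c1,p1,c2,p2):
    o1,d1=ray(c1,p1);o2,d2=ray(c2,p2)
    s=np.linalg.lstsq(np.c_[d1,-d2],o2-o1,rcond=None)[0];a=o1+s[0]*d1;b=o2+s[1]*d2
    return (a+b)/2,np.linalg.norm(a-b)
def proj(c,X):
    q=c["R"]@X+c["t"];return np.array([c["fx"]*q[0]/q[2]+c["cx"],c["fy"]*q[1]/q[2]+c["cy"]])
E
python3 - <<'E'
from h import *
a=cv2.imread("pics/scene0.png");b=cv2.imread("pics/side0.png")
A=cv2.resize(a[180:280,130:235],None,fx=4,fy=4,interpolation=cv2.INTER_CUBIC)[:400,:400]
B=cv2.resize(b[185:310,265:365],None,fx=4,fy=4,interpolation=cv2.INTER_CUBIC)[:480,:400]
o=np.zeros((480,800,3),np.uint8);o[:400,:400]=A;o[:,400:]=B
cv2.imwrite("pics/crop.png",o)
np.set_printoptions(precision=4,suppress=True)
S=calibration("scene");D=calibration("side")
for n,p,q in[("head",(207,204),(300,208)),("blue",(172.5,200),(284,245)),("tubea",(144,226),(352,244)),("tubeb",(188,220),(331,213)),("cap",(232.5,166),(227,197)),("flasktop",(283,199),(275,171)),("can rim",(325,162),(207,152))]:print(n,*tri(S,p,D,q))
E
```

```text
head [ 0.5537 -0.1548  0.1444] 0.0016309096117461995
blue [ 0.462  -0.2001  0.1226] 3.878838442765566e-05
tubea [ 0.534  -0.3099  0.1534] 0.0009008016273848024
tubeb [ 0.5789 -0.2209  0.1527] 0.003085642080648741
cap [ 0.4665 -0.0143  0.1427] 0.0024356136552869377
flasktop [0.6405 0.013  0.1237] 0.003400719075509149
can rim [0.5868 0.2219 0.1114] 0.004376408631311066
```

View pics/crop.png

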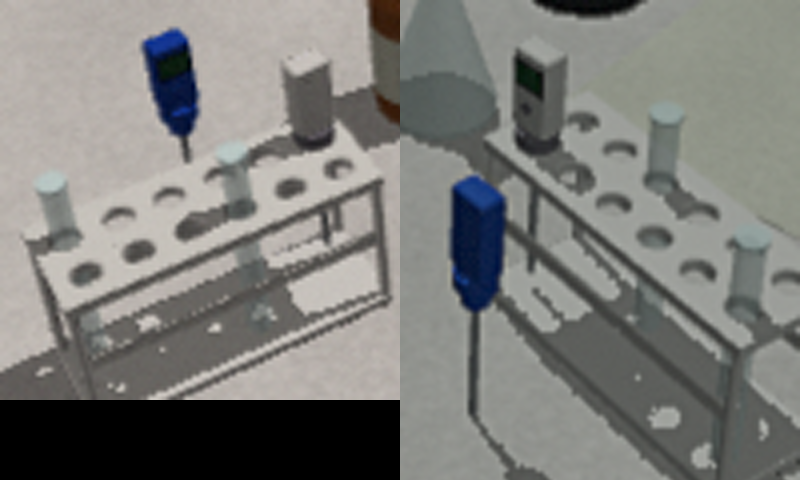

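The white/grey head with the display on its flat is the thermometer, at crop (310,95)/(540,90), sitting in the rack's end hole. The blue one is a decoy standing off the rack. Measured grip height is 0.144 m against 0.146 m expected, and the head-to-tube spacing is 156 mm against 160 mm, so both agree. Moving above it now.

```bash

python3 -m creep '[{"travel":[-3.23,2.87,-1.4],"twist":[0,0,0],"claw":0},{"travel":[-3.23,2.87,-1.4],"twist":[0,0,0],"claw":0},{"travel":[-3.23,2.87,-1.4],"twist":[0,0,0],"claw":0},{"travel":[-3.23,2.87,-1.4],"twist":[0,0,0],"claw":0},{"travel":[-3.23,2.87,-1.4],"twist":[0,0,0],"claw":0}]'
python3 -m creep '[{"travel":[-3.23,2.87,0],"twist":[0,0,0],"claw":0},{"travel":[-3.23,2.87,0],"twist":[0,0,0],"claw":0},{"travel":[-3.23,2.87,0],"twist":[0,0,0],"claw":0},{"travel":[-3.23,2.87,0],"twist":[0,0,0],"claw":0},{"travel":[-3.23,2.87,0],"twist":[0,0,0],"claw":0}]'
python3 -m creep '[{"travel":[-3.23,2.87,0],"twist":[0,0,0],"claw":0},{"travel":[-3.23,2.87,0],"twist":[0,0,0],"claw":0},{"travel":[-3.23,2.87,0],"twist":[0,0,0],"claw":0},{"travel":[-3.23,2.87,0],"twist":[0,0,0],"claw":0},{"travel":[-3.23,2.87,0],"twist":[0,0,0],"claw":0}]'
```

```text
clock: 0.6
ee_pos: [0.2992, 0.4398, 0.2999]
tcp_rot: [[0.317, 0.948, -0.0], [0.948, -0.317, -0.0], [-0.0, -0.0, -1.0]]
contact_force: [1.0, 0.7, 0.7]
grip_width: 0.093
clock: 1.1
ee_pos: [0.384, 0.2411, 0.2995]
tcp_rot: [[0.317, 0.948, 0.0], [0.948, -0.317, 0.0], [0.0, 0.0, -1.0]]
contact_force: [0.4, 0.4, 0.7]
grip_width: 0.0931
clock: 1.6
ee_pos: [0.4689, 0.0423, 0.2996]
tcp_rot: [[0.317, 0.948, 0.0], [0.948, -0.317, 0.0], [0.0, 0.0, -1.0]]
contact_force: [-0.1, 0.4, -0.6]
grip_width: 0.0931
```

```bash

python3 -m creep '[{"travel":[-3.23,2.87,0],"twist":[0,0,0],"claw":0},{"travel":[-3.23,2.87,0],"twist":[0,0,0],"claw":0},{"travel":[-3.23,2.87,0],"twist":[0,0,0],"claw":0},{"travel":[-3.23,2.87,0],"twist":[0,0,0],"claw":0},{"travel":[-3.23,2.87,0],"twist":[0,0,0],"claw":0}]'
python3 -m creep '[{"travel":[0,0,0],"twist":[0,0,7.9],"claw":0},{"travel":[0,0,0],"twist":[0,0,7.9],"claw":0},{"travel":[0,0,0],"twist":[0,0,7.9],"claw":0},{"travel":[0,0,0],"twist":[0,0,7.9],"claw":0},{"travel":[0,0,0],"twist":[0,0,7.9],"claw":0}]'
python3 -m creep '[{"travel":[0,0,1],"twist":[0,0,7.9],"claw":0},{"travel":[0,0,1],"twist":[0,0,7.9],"claw":0},{"travel":[0,0,1],"twist":[0,0,7.9],"claw":0},{"travel":[0,0,1],"twist":[0,0,7.9],"claw":0},{"travel":[0,0,1],"twist":[0,0,7.9],"claw":0}]'
python3 - <<'E'
from h import *
W=calibration("wrist");w=snapshot("wrist");cv2.imwrite("pics/w1.png",w[...,::-1])
import pickle;pickle.dump(W,open("w1.pkl","wb"));print(sense()["ee_pos"])
E
```

```text
clock: 2.1
ee_pos: [0.5539, -0.1565, 0.2993]
tcp_rot: [[0.317, 0.948, -0.0], [0.948, -0.317, 0.0], [0.0, -0.0, -1.0]]
contact_force: [0.8, 0.0, 0.4]
grip_width: 0.0933
clock: 2.6
ee_pos: [0.5535, -0.1546, 0.2993]
tcp_rot: [[0.851, 0.525, -0.001], [0.525, -0.851, 0.0], [-0.0, -0.0, -1.0]]
contact_force: [0.5, 0.7, 0.9]
grip_width: 0.0929
clock: 3.1
ee_pos: [0.5534, -0.1545, 0.2489]
tcp_rot: [[0.991, -0.136, -0.001], [-0.136, -0.991, 0.0], [-0.001, -0.0, -1.0]]
contact_force: [0.4, 1.0, 0.7]
grip_width: 0.093
[ 0.55310114 -0.15441682  0.24708789]
```

View pics/w1.png

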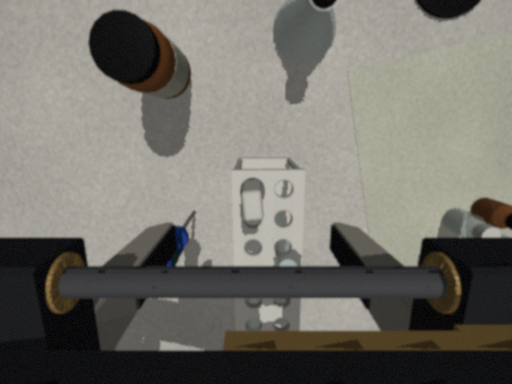

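The wrist view shows the bottle (130,50), the flask (303,30), the blue head (180,245) and the rack column at x 232–305. The thermometer head is at about (252,205), between the open fingers. I'll enlarge it to measure the top face and yaw.

```bash
python3 - <<'E'
from h import *
a=cv2.imread("pics/w1.png")
c=a[150:250,210:320];cv2.imwrite("pics/w1c.png",cv2.resize(c,None,fx=6,fy=6,interpolation=cv2.INTER_CUBIC))
g=cv2.cvtColor(c,cv2.COLOR_BGR2GRAY);print(g[25:80:3,20:64:2])
E
```

```text
[[170 180 184 185 184 185 185 185 183 183 185 182 183 186 184 185 183 185
  185 184 185 184]
 [170 182 186 184 185 184 184 182 165 136 111 103 112 133 158 180 185 184
  185 185 185 185]
 [171 181 187 186 186 184 169 125 105 103 102 105 105 105 103 112 163 186
  185 185 185 184]
 [171 182 186 183 185 167 102  98 107 106 107 106 107 105 105  94 102 165
  184 186 185 185]
 [167 180 185 184 182 141  90 102 107 108 108 108 108 107 106  94  97 141
  181 185 185 184]
 [174 181 185 185 180 123  88 113 120 127 129 134 134 139 136 111  97 128
  183 185 185 183]
 [172 182 185 185 182 125 130 164 170 172 174 177 177 180 175 145 100 129
  180 185 186 185]
 [174 181 186 186 185 152 143 176 184 183 184 184 186 186 181 151 109 157
  184 185 185 185]
 [174 181 186 185 185 166 137 174 184 184 185 184 185 185 181 156 140 173
  184 186 184 186]
 [170 178 183 184 185 166 134 168 182 184 185 184 186 187 183 164 154 183
  185 185 184 184]
 [166 171 184 186 174 124 118 163 182 183 183 184 183 183 182 168 154 183
  183 184 184 183]
 [168 178 184 186 184 137 109 158 182 180 183 185 185 184 182 170 150 181
  186 184 185 184]
 [168 177 185 184 183 137 106 150 177 183 182 183 183 182 181 173 149 174
  186 185 184 186]
 [167 177 184 184 182 135 104 142 176 182 182 183 181 182 181 173 152 171
  184 185 184 183]
 [168 176 185 185 182 157 109 136 169 181 179 178 178 175 172 167 156 177
  186 183 185 182]
 [167 172 185 184 186 170 110  98 129 135 129 125 127 123 116 113 157 183
  185 185 186 182]
 [165 172 184 185 185 170 112  91  83  96 104 107 105  99 100 132 173 184
  187 185 184 183]
 [168 174 184 185 185 169 114 102  93  77  73  71  71  76 141 176 183 185
  185 185 184 184]
 [169 173 183 185 186 182 135 105 105 104 102  99  98 106 156 183 184 184
  185 184 184 183]]
```

View pics/w1c.png

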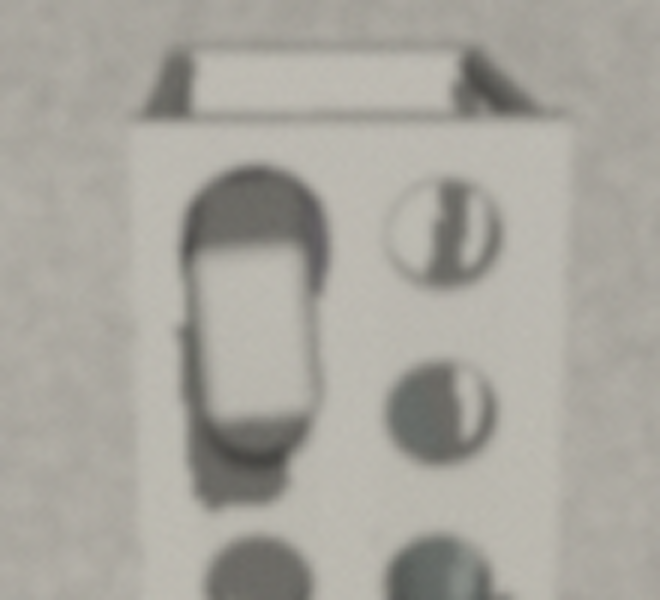

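```bash
python3 - <<'E'
from h import *
import pickle
np.set_printoptions(precision=4,suppress=True)
W=pickle.load(open("w1.pkl","rb"));f=lambda x,y,z:plane(W,(210+x/6-.4,150+y/6-.4),z)
print("cam",ray(W,(0,0))[0])
q=np.array([f(*p,.172) for p in[(193,245),(303,242),(315,415),(210,422)]]);print(q,q.mean(0))
print("x-width",q[1]-q[0],q[2]-q[3],"y",q[0]-q[3],q[1]-q[2])
h1=f(444,233,.112);h2=f(441,412,.112);print("holes",h1,h2,f(259,590,.112))
u=h1-h2;print(np.linalg.norm(u),"yaw rack deg",np.degrees(np.arctan2(-u[0],u[1])))
E
```

```text
cam [ 0.5622 -0.0898  0.4039]
[[ 0.5461 -0.1414  0.172 ]
 [ 0.5609 -0.143   0.172 ]
 [ 0.5594 -0.1676  0.172 ]
 [ 0.5448 -0.1666  0.172 ]] [ 0.5528 -0.1547  0.172 ]
x-width [ 0.0148 -0.0016  0.    ] [ 0.0145 -0.001   0.    ] y [0.0013 0.0252 0.    ] [0.0015 0.0246 0.    ]
holes [ 0.5845 -0.1585  0.112 ] [ 0.5804 -0.1901  0.112 ] [ 0.5445 -0.219   0.112 ]
0.03191214865473054 yaw rack deg -7.250385134450104
```

The top-face centre is (0.5528,-0.1547). The rack holes predict (0.5527,-0.1545), so they agree, and the yaw is about -7°, already matched. Descending to grip.

```bash

python3 -m creep '[{"travel":[0,0,2],"twist":[0,0,0],"claw":0.3},{"travel":[0,0,2],"twist":[0,0,0],"claw":0.3},{"travel":[0,0,2],"twist":[0,0,0],"claw":0.3},{"travel":[0,0,2],"twist":[0,0,0],"claw":0.3},{"travel":[0,0,2],"twist":[0,0,0],"claw":0.3}]' 15
python3 -m creep '[{"travel":[0,0,0.5],"twist":[0,0,0],"claw":0.3},{"travel":[0,0,0],"twist":[0,0,0],"claw":0.6},{"travel":[0,0,0],"twist":[0,0,0],"claw":0.6},{"travel":[0,0,0],"twist":[0,0,0],"claw":0.6},{"travel":[0,0,0],"twist":[0,0,0],"claw":0.6}]'
```

```text
clock: 3.65
ee_pos: [0.5535, -0.1546, 0.1489]
tcp_rot: [[0.992, -0.127, -0.0], [-0.127, -0.992, 0.0], [-0.0, -0.0, -1.0]]
contact_force: [0.7, 0.3, 0.1]
grip_width: 0.0656
clock: 4.15
ee_pos: [0.5539, -0.1547, 0.1455]
tcp_rot: [[0.991, -0.13, 0.001], [-0.13, -0.991, -0.0], [0.001, 0.0, -1.0]]
contact_force: [0.2, 0.2, 0.2]
grip_width: 0.0392
```

```bash

python3 -m creep '[{"travel":[0,0,0.4],"twist":[0,0,0],"claw":0.6},{"travel":[0,0,0],"twist":[0,0,0],"claw":1},{"travel":[0,0,0],"twist":[0,0,0],"claw":1},{"travel":[0,0,0],"twist":[0,0,0],"claw":1},{"travel":[0,0,0],"twist":[0,0,0],"claw":1}]' 25
python3 -m creep '[{"travel":[0,0,0],"twist":[0,0,0],"claw":1},{"travel":[0,0,0],"twist":[0,0,0],"claw":1},{"travel":[0,0,-0.4],"twist":[0,0,0],"claw":1},{"travel":[0,0,-0.6],"twist":[0,0,0],"claw":1},{"travel":[0,0,-1],"twist":[0,0,0],"claw":1}]'
```

```text
clock: 4.65
ee_pos: [0.5536, -0.1546, 0.1407]
tcp_rot: [[0.991, -0.13, 0.0], [-0.13, -0.991, -0.0], [0.0, 0.0, -1.0]]
contact_force: [-0.4, 1.8, -0.9]
grip_width: 0.017
clock: 5.15
ee_pos: [0.5534, -0.1545, 0.161]
tcp_rot: [[0.991, -0.13, -0.001], [-0.13, -0.991, 0.0], [-0.001, -0.0, -1.0]]
contact_force: [-0.6, 0.9, -0.7]
grip_width: 0.0168
```

The grip width is 17 mm, which matches the head thickness. Lifting straight out to the carry height.

```bash

python3 -m creep '[{"travel":[0,0,-2],"twist":[0,0,0],"claw":1},{"travel":[0,0,-2],"twist":[0,0,0],"claw":1},{"travel":[0,0,-3],"twist":[0,0,0],"claw":1},{"travel":[0,0,-3],"twist":[0,0,0],"claw":1},{"travel":[0,0,-3],"twist":[0,0,0],"claw":1}]'
python3 -m creep '[{"travel":[0,0,-2],"twist":[0,0,0],"claw":1},{"travel":[0,0,-0.5],"twist":[0,0,0],"claw":1},{"travel":[0,0,0],"twist":[0,0,0],"claw":1},{"travel":[0,0,0],"twist":[0,0,0],"claw":1},{"travel":[0,0,0],"twist":[0,0,0],"claw":1}]'
python3 - <<'E'
from h import *
import pickle
a=snapshot("scene");b=snapshot("side");cv2.imwrite("pics/s2.png",a[...,::-1]);cv2.imwrite("pics/d2.png",b[...,::-1])
a0=cv2.imread("pics/scene0.png");b0=cv2.imread("pics/side0.png")
f=4
o=np.zeros((600,800,3),np.uint8)
p=cv2.resize(a[60:210,150:250,::-1],None,fx=4,fy=4);o[:600,:400]=p
q=cv2.resize(b[85:235,250:350,::-1],None,fx=4,fy=4);o[:,400:]=q
cv2.imwrite("pics/c2.png",o)
E
```

```text
clock: 5.65
ee_pos: [0.5534, -0.1545, 0.2929]
tcp_rot: [[0.991, -0.13, 0.001], [-0.13, -0.991, -0.0], [0.001, 0.0, -1.0]]
contact_force: [0.6, -1.0, -0.4]
grip_width: 0.0174
clock: 6.15
ee_pos: [0.5533, -0.1545, 0.3143]
tcp_rot: [[0.991, -0.13, -0.002], [-0.13, -0.991, 0.001], [-0.002, -0.0, -1.0]]
contact_force: [0.6, -0.0, -0.1]
grip_width: 0.0168
```

View pics/c2.png

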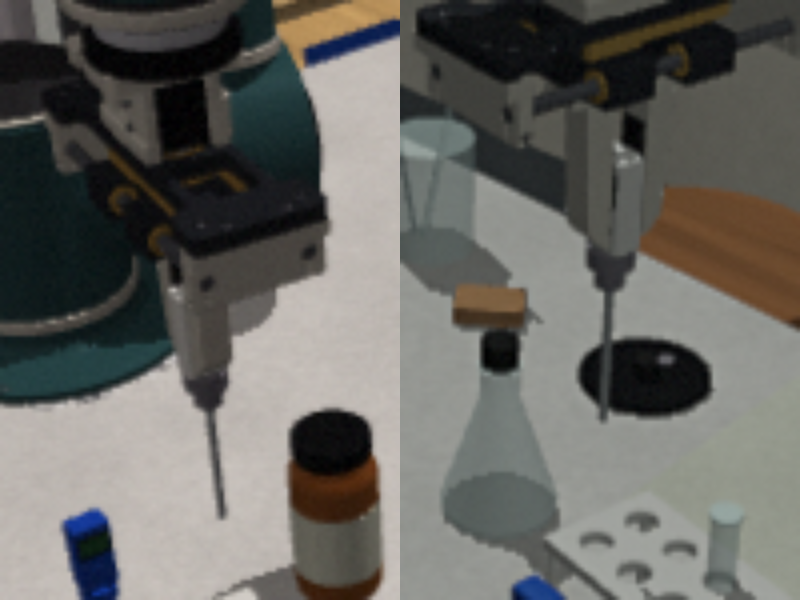

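The thermometer is held clear of the rack and looks upright, with the tip at scene (205.5,189.2) and side (301,190.2). I'll triangulate the tip and stem, and fit the can rim.

```bash
python3 - <<'E'
from h import *
np.set_printoptions(precision=4,suppress=True)
S=calibration("scene");D=calibration("side")
print("tip",*tri(S,(205.4,189.1),D,(301,190)));print("plugbot",*tri(S,(202,161),D,(302.2,157)))
a=cv2.imread("pics/scene0.png");b=cv2.imread("pics/side0.png")
o=np.zeros((600,800,3),np.uint8)
o[:,:400]=cv2.resize(a[145:220,300:350],None,fx=8,fy=8,interpolation=cv2.INTER_CUBIC)
o[:,400:]=cv2.resize(b[140:215,182:232],None,fx=8,fy=8,interpolation=cv2.INTER_CUBIC)
cv2.imwrite("pics/can.png",o)
E
```

```text
tip [ 0.5543 -0.1545  0.1908] 0.0017678721021044002
plugbot [ 0.5538 -0.154   0.2706] 0.0014002254458475557
```

View pics/can.png

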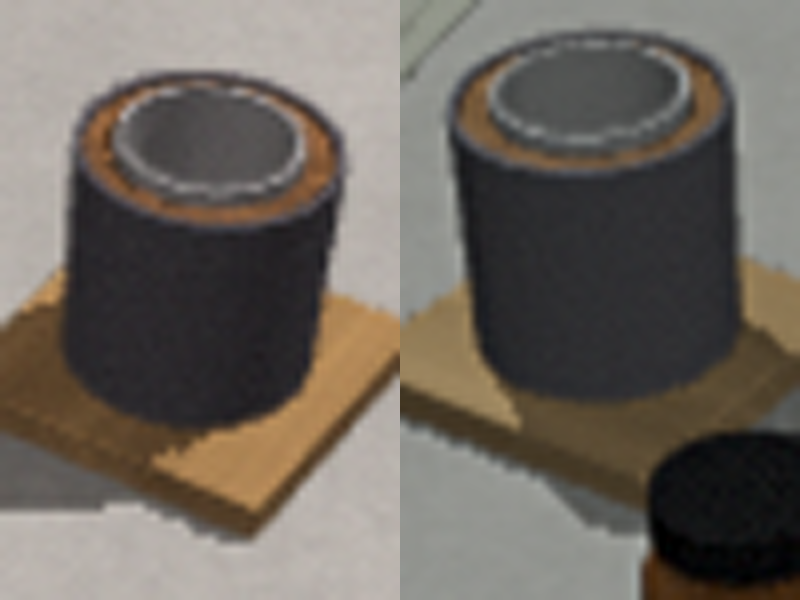

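The can rim ellipse is centred at crop (210,140) for scene and (190,93) for side, which is full-frame (325.9,162.1) and (205.3,151.3).

```bash
python3 - <<'E'
from h import *
np.set_printoptions(precision=4,suppress=True)
S=calibration("scene");D=calibration("side")
r,e=tri(S,(325.9,162.1),D,(205.3,151.3));print("rim",r,e)
f=lambda x,y,z:plane(S,(300+x/8-.4,145+y/8-.4),z);g=lambda x,y,z:plane(D,(182+(x-400)/8-.4,140+y/8-.4),z)
print("diam",np.linalg.norm(f(113,135,r[2])-f(306,148,r[2])),np.linalg.norm(g(487,90,r[2])-g(693,97,r[2])))
d=r-sense()["ee_pos"];R=sense()["tcp_rot"];print("move tool cm",R.T@d*100,sense()["ee_pos"])
E
```

```text
rim [0.5861 0.2274 0.11  ] 0.0012052845262513277
diam 0.06813672775505242 0.07060611417128172
move tool cm [ -1.713  -38.2888  20.4874] [ 0.5534 -0.1545  0.3147]
```

```bash

python3 -m creep '[{"travel":[-0.17,-2,0],"twist":[0,0,0],"claw":1},{"travel":[-0.17,-3.5,0],"twist":[0,0,0],"claw":1},{"travel":[-0.17,-4,0],"twist":[0,0,0],"claw":1},{"travel":[-0.17,-4,0],"twist":[0,0,0],"claw":1},{"travel":[-0.17,-4,0],"twist":[0,0,0],"claw":1}]'
python3 -m creep '[{"travel":[-0.17,-4,0],"twist":[0,0,0],"claw":1},{"travel":[-0.17,-4,0],"twist":[0,0,0],"claw":1},{"travel":[-0.17,-4,0],"twist":[0,0,0],"claw":1},{"travel":[-0.17,-3.5,0],"twist":[0,0,0],"claw":1},{"travel":[-0.17,-2.5,0],"twist":[0,0,0],"claw":1}]'
python3 -m creep '[{"travel":[0,-1.8,0],"twist":[0,0,0],"claw":1},{"travel":[0,-0.8,0],"twist":[0,0,0],"claw":1},{"travel":[0,-0.2,0],"twist":[0,0,0],"claw":1},{"travel":[0,0,0],"twist":[0,0,0],"claw":1},{"travel":[0,0,0],"twist":[0,0,0],"claw":1}]'
python3 - <<'E'
from h import *
a=snapshot("scene");b=snapshot("side");w=snapshot("wrist")
for n,i in zip("sdw",(a,b,w)):cv2.imwrite(f"pics/{n}3.png",i[...,::-1])
S=calibration("scene");D=calibration("side");t=sense()["ee_pos"]-[0,0,.1237]
print(t,proj(S,t),proj(D,t))
o=np.zeros((600,800,3),np.uint8)
o[:,:400]=cv2.resize(a[70:205,285:375,::-1],(400,600),interpolation=cv2.INTER_CUBIC)
o[:,400:]=cv2.resize(b[60:195,165:255,::-1],(400,600),interpolation=cv2.INTER_CUBIC)
cv2.imwrite("pics/c3.png",o)
E
```

```text
clock: 6.75
ee_pos: [0.5678, 0.0215, 0.3153]
tcp_rot: [[0.991, -0.131, -0.0], [-0.131, -0.991, -0.0], [-0.0, 0.0, -1.0]]
contact_force: [0.5, -0.6, -0.3]
grip_width: 0.0169
clock: 7.25
ee_pos: [0.5828, 0.2018, 0.3149]
tcp_rot: [[0.992, -0.129, -0.001], [-0.129, -0.992, -0.0], [-0.001, 0.0, -1.0]]
contact_force: [0.5, -0.4, -0.6]
grip_width: 0.017
clock: 7.75
ee_pos: [0.5868, 0.2264, 0.3158]
tcp_rot: [[0.991, -0.131, 0.0], [-0.131, -0.991, -0.0], [0.0, 0.0, -1.0]]
contact_force: [0.3, -0.4, -0.9]
grip_width: 0.0169
[0.58674786 0.2266487  0.19214287] [328.61209376 137.87783067] [203.37428944 123.84896778]
```

View pics/c3.png

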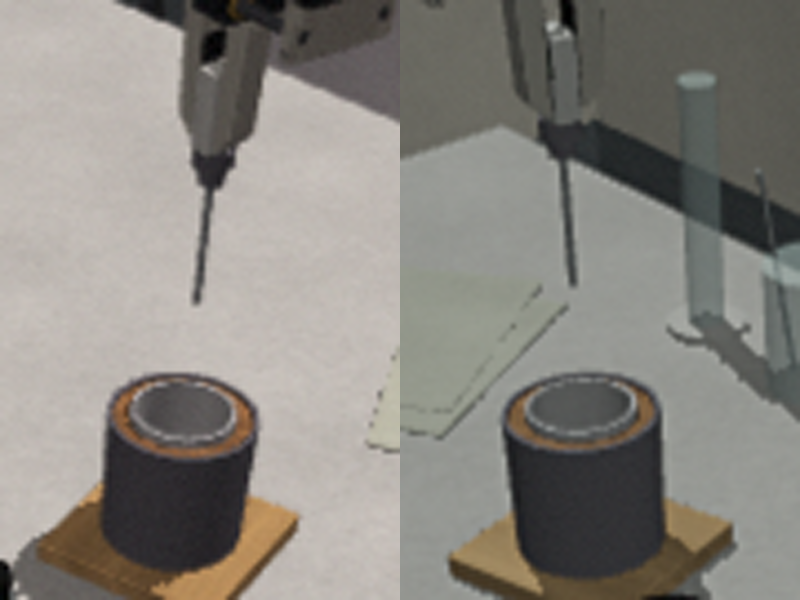

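The tip is at scene (329.3,138) and side (203.9,124.4). My prediction was (328.6,137.9) and (203.4,123.8), so the tip position is confirmed to about 1 mm over the middle of the can. Lowering.

```bash

python3 -m creep '[{"travel":[0,-0.1,1.5],"twist":[0,0,0],"claw":1},{"travel":[0,0,2],"twist":[0,0,0],"claw":1},{"travel":[0,0,2],"twist":[0,0,0],"claw":1},{"travel":[0,0,2],"twist":[0,0,0],"claw":1},{"travel":[0,0,2],"twist":[0,0,0],"claw":1}]'
python3 -m creep '[{"travel":[0,0,1.5],"twist":[0,0,0],"claw":1},{"travel":[0,0,1],"twist":[0,0,0],"claw":1},{"travel":[0,0,1],"twist":[0,0,0],"claw":1},{"travel":[0,0,0.5],"twist":[0,0,0],"claw":1},{"travel":[0,0,0.4],"twist":[0,0,0],"claw":1}]'
python3 -m creep '[{"travel":[0,0,0.1],"twist":[0,0,0],"claw":1},{"travel":[0,0,0.1],"twist":[0,0,0],"claw":1},{"travel":[0,0,0.1],"twist":[0,0,0],"claw":1},{"travel":[0,0,0.1],"twist":[0,0,0],"claw":1},{"travel":[0,0,0],"twist":[0,0,0],"claw":1}]'
```

```text
clock: 8.4
ee_pos: [0.5865, 0.2281, 0.2186]
tcp_rot: [[0.991, -0.131, -0.001], [-0.131, -0.991, -0.0], [-0.001, 0.0, -1.0]]
contact_force: [0.3, 0.9, -0.8]
grip_width: 0.0169
clock: 8.9
ee_pos: [0.5869, 0.2284, 0.1766]
tcp_rot: [[0.991, -0.13, 0.0], [-0.13, -0.991, 0.0], [0.0, -0.0, -1.0]]
contact_force: [-0.2, 0.6, -1.5]
grip_width: 0.0169
clock: 9.4
ee_pos: [0.5868, 0.2284, 0.1727]
tcp_rot: [[0.991, -0.13, 0.0], [-0.13, -0.991, 0.0], [0.0, -0.0, -1.0]]
contact_force: [-0.2, -0.5, 0.3]
grip_width: 0.0171
```

```bash

python3 -m creep '[{"travel":[0,0,0.1],"twist":[0,0,0],"claw":1},{"travel":[0,0,0.1],"twist":[0,0,0],"claw":1},{"travel":[0,0,0.1],"twist":[0,0,0],"claw":1},{"travel":[0,0,0.1],"twist":[0,0,0],"claw":1},{"travel":[0,0,0.1],"twist":[0,0,0],"claw":1}]'

```

```text
clock: 9.9
ee_pos: [0.5868, 0.2284, 0.1675]
tcp_rot: [[0.991, -0.13, -0.0], [-0.13, -0.991, -0.0], [-0.0, 0.0, -1.0]]
contact_force: [0.9, 0.5, -0.1]
grip_width: 0.017
```

```bash

python3 -m creep '[{"travel":[0,0,0.1],"twist":[0,0,0],"claw":1},{"travel":[0,0,0.1],"twist":[0,0,0],"claw":1},{"travel":[0,0,0.1],"twist":[0,0,0],"claw":1},{"travel":[0,0,0.1],"twist":[0,0,0],"claw":1},{"travel":[0,0,0],"twist":[0,0,0],"claw":1}]'
python3 -c "
from rig import *
print(sense()['contact_force'],sense()['ee_pos'])"

```

```text
clock: 10.4
ee_pos: [0.5868, 0.2283, 0.1635]
tcp_rot: [[0.991, -0.13, -0.0], [-0.13, -0.991, -0.0], [-0.0, 0.0, -1.0]]
contact_force: [-1.1, -0.4, -0.2]
grip_width: 0.0168
[-1.13464134 -0.38204267 -0.24865554] [0.58675469 0.22833803 0.1634598 ]
```

Tip is at about 0.040 and the floor should be near 0.032. Going slower, one call at a time.

```bash

python3 -m creep '[{"travel":[0,0,0.08],"twist":[0,0,0],"claw":1},{"travel":[0,0,0.08],"twist":[0,0,0],"claw":1},{"travel":[0,0,0.08],"twist":[0,0,0],"claw":1},{"travel":[0,0,0.06],"twist":[0,0,0],"claw":1},{"travel":[0,0,0],"twist":[0,0,0],"claw":1}]'

```

```text
clock: 10.9
ee_pos: [0.5867, 0.2284, 0.1605]
tcp_rot: [[0.991, -0.13, -0.0], [-0.13, -0.991, -0.0], [-0.0, 0.0, -1.0]]
contact_force: [0.1, 0.3, -0.1]
grip_width: 0.0167
```

```bash

python3 -m creep '[{"travel":[0,0,0.05],"twist":[0,0,0],"claw":1},{"travel":[0,0,0.05],"twist":[0,0,0],"claw":1},{"travel":[0,0,0.05],"twist":[0,0,0],"claw":1},{"travel":[0,0,0],"twist":[0,0,0],"claw":1},{"travel":[0,0,0],"twist":[0,0,0],"claw":1}]'

```

```text
clock: 11.4
ee_pos: [0.5868, 0.2284, 0.1591]
tcp_rot: [[0.991, -0.13, 0.0], [-0.13, -0.991, -0.0], [0.0, 0.0, -1.0]]
contact_force: [-0.1, 0.7, -0.9]
grip_width: 0.0168
```

```bash

python3 -m creep '[{"travel":[0,0,0.05],"twist":[0,0,0],"claw":1},{"travel":[0,0,0.05],"twist":[0,0,0],"claw":1},{"travel":[0,0,0.05],"twist":[0,0,0],"claw":1},{"travel":[0,0,0],"twist":[0,0,0],"claw":1},{"travel":[0,0,0],"twist":[0,0,0],"claw":1}]'

```

```text
clock: 11.9
ee_pos: [0.5868, 0.2284, 0.1577]
tcp_rot: [[0.991, -0.13, 0.0], [-0.13, -0.991, 0.0], [0.0, -0.0, -1.0]]
contact_force: [0.3, -0.2, 0.7]
grip_width: 0.0173
```

```bash

python3 -m creep '[{"travel":[0,0,0.05],"twist":[0,0,0],"claw":1},{"travel":[0,0,0.05],"twist":[0,0,0],"claw":1},{"travel":[0,0,0],"twist":[0,0,0],"claw":1},{"travel":[0,0,0],"twist":[0,0,0],"claw":1},{"travel":[0,0,0],"twist":[0,0,0],"claw":1}]'

```

```text
clock: 12.4
ee_pos: [0.5869, 0.2284, 0.1568]
tcp_rot: [[0.991, -0.13, 0.0], [-0.13, -0.991, 0.0], [0.0, -0.0, -1.0]]
contact_force: [0.3, -0.1, 3.9]
grip_width: 0.017
```

Force has risen to 3.9 N at about the expected floor height. I'll press 0.5 mm more to confirm it grows.

```bash

python3 -m creep '[{"travel":[0,0,0.05],"twist":[0,0,0],"claw":1},{"travel":[0,0,0],"twist":[0,0,0],"claw":1},{"travel":[0,0,0],"twist":[0,0,0],"claw":1},{"travel":[0,0,0],"twist":[0,0,0],"claw":1},{"travel":[0,0,0],"twist":[0,0,0],"claw":1}]'

```

```text
clock: 12.9
ee_pos: [0.5869, 0.2283, 0.1562]
tcp_rot: [[0.991, -0.13, 0.0], [-0.13, -0.991, 0.0], [0.0, -0.0, -1.0]]
contact_force: [-0.2, -0.8, 4.9]
grip_width: 0.0172
```

The bottom is felt: 4.9 N, and the implied contact is at TCP z ≈ 0.1574. Raising so the tip hovers about 10 mm above that.

```bash

python3 -m creep '[{"travel":[0,0,-0.2],"twist":[0,0,0],"claw":1},{"travel":[0,0,-0.3],"twist":[0,0,0],"claw":1},{"travel":[0,0,-0.3],"twist":[0,0,0],"claw":1},{"travel":[0,0,-0.25],"twist":[0,0,0],"claw":1},{"travel":[0,0,-0.1],"twist":[0,0,0],"claw":1}]'
python3 -m creep '[{"travel":[0,0,0],"twist":[0,0,0],"claw":1},{"travel":[0,0,0],"twist":[0,0,0],"claw":1},{"travel":[0,0,0],"twist":[0,0,0],"claw":1},{"travel":[0,0,0],"twist":[0,0,0],"claw":1},{"travel":[0,0,0],"twist":[0,0,0],"claw":1}]'
python3 - <<'E'
from h import *
a=snapshot("scene");b=snapshot("side")
S=calibration("scene");D=calibration("side");t=sense()["ee_pos"]
for z in(-.0407,):print(proj(S,t+[0,0,z]),proj(D,t+[0,0,z]))
o=np.zeros((600,800,3),np.uint8)
o[:,:400]=cv2.resize(a[90:225,270:360,::-1],(400,600),interpolation=cv2.INTER_CUBIC)
o[:,400:]=cv2.resize(b[80:215,165:255,::-1],(400,600),interpolation=cv2.INTER_CUBIC)
cv2.imwrite("pics/c4.png",o)
for i,n in((a,"scene0"),(b,"side0")):
    d=cv2.absdiff(i[...,::-1],cv2.imread(f"pics/{n}.png")).max(2);m=(d>40).astype(np.uint8);m=cv2.morphologyEx(m,1*2,np.ones((3,3)));k,_,st,c=cv2.connectedComponentsWithStats(m);print(n,[(s[:4].tolist()) for s in st[1:] if s[4]>25])
E
```

```text
clock: 13.4
ee_pos: [0.5868, 0.2284, 0.1679]
tcp_rot: [[0.991, -0.13, 0.0], [-0.13, -0.991, 0.0], [0.0, -0.0, -1.0]]
contact_force: [0.6, -0.3, -0.3]
grip_width: 0.0171
clock: 13.9
ee_pos: [0.5868, 0.2284, 0.1676]
tcp_rot: [[0.991, -0.13, -0.0], [-0.13, -0.991, -0.0], [-0.0, 0.0, -1.0]]
contact_force: [0.5, -0.3, -0.7]
grip_width: 0.017
[326.77729936 157.38277551] [204.73864107 145.42910009]
scene0 [[126, 0, 37, 65], [164, 0, 29, 67], [193, 0, 77, 34], [293, 0, 29, 21], [319, 0, 30, 24], [300, 7, 73, 148], [265, 13, 54, 52], [321, 25, 23, 41], [340, 30, 7, 5], [312, 35, 12, 22], [124, 64, 21, 15], [159, 64, 6, 7], [179, 75, 111, 69], [51, 97, 84, 60], [151, 97, 12, 4], [294, 110, 16, 9], [101, 136, 11, 7], [27, 161, 196, 58], [223, 188, 55, 55], [287, 204, 9, 9], [198, 207, 16, 12], [290, 216, 15, 11], [216, 229, 7, 10]]
side0 [[0, 0, 224, 77], [212, 7, 18, 34], [185, 69, 30, 11], [211, 80, 28, 13], [162, 88, 60, 56], [203, 88, 8, 7], [7, 188, 79, 106], [113, 196, 167, 188], [293, 199, 14, 29], [196, 217, 17, 19], [12, 284, 46, 87], [66, 334, 10, 15], [86, 342, 12, 7], [83, 348, 13, 10], [101, 358, 9, 14]]
```

View pics/c4.png

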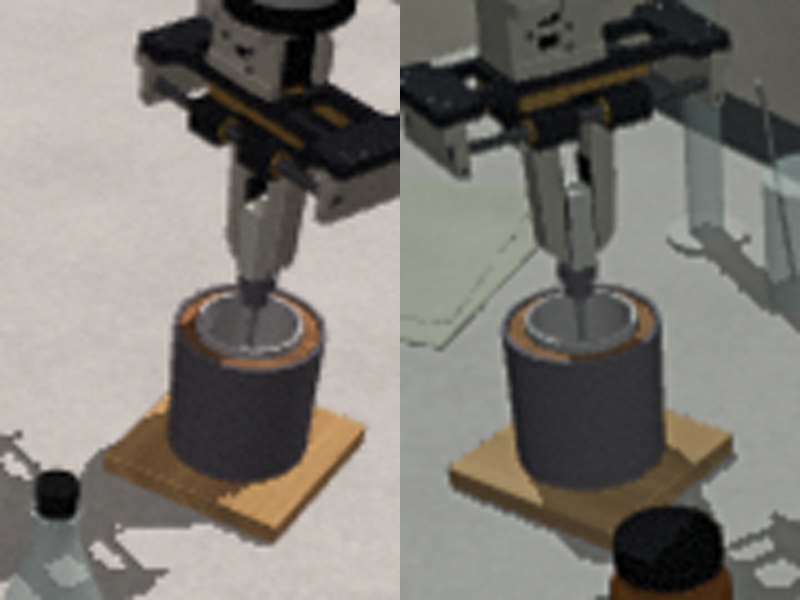

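The stem hangs upright in the middle of the can, crossing the rim at about scene crop (252,320) and side crop (580,315). The flask stopper and bottle cap are where they were. Handing in.

```bash
python3 -c "
from rig import *
job_done()"
```

```text
the job is handed in; nothing more can be done
```

I took the white thermometer out of the rack's end hole and carried it over the glassware. I lowered it into the middle of the can until I felt the bottom, raised it about a centimetre, and handed the job in with it still held. I left the blue look-alike alone. The clock was about 14 s, well under the 51 s limit.

**Touch:** the upward force rose to 3.9 N, then 4.9 N after another 0.5 mm. That puts first contact at TCP z of about 0.157 m, or a tip height of about 0.033 m. The cameras had put the can floor at 0.032 m.

**Final hold:**
- **Height:** TCP z is 0.1676 m, so the tip should be about 10 mm above the bottom.
- **Centring:** the TCP is within about 1.5 mm of the measured can middle.
- **Contact:** the measured force is back within the sensor's noise of about 1 N, so the sensor alone can't confirm the 0.05 N limit. The 10 mm clearance is what supports it.
- **Grip:** the opening is a steady 17 mm at 25 N.

**Glassware:** in the last picture, the bottle cap and flask stopper were at their starting pixels. An automatic before/after image comparison showed only differences I put down to the arm and its shadows, so it did not settle anything. I did not separately re-measure the two test tubes.

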